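Line up the casting flasks over the wax trees

ROBOT

A 6-joint arm with a two-finger parallel gripper is mounted at the origin on a cart in front of the work surface, level with it; the furniture and walls round the work are solid. World frame = base frame: x ahead of the robot, y to its left, z up, the work surface at z = 0. Lengths are in m, angles in rad, forces in N, time in s.
With the tool pointing down it reaches from about 0.225 to 0.875 m from the base axis. Payload 3.4 kg.
Tool frame: the origin (TCP) lies between the finger pads; the fingertips stand 14 mm ahead of it and the grasp point (between the pads) lies 5 mm behind it; z points along the fingers, y is the direction in which the jaws open and shut (so a half turn about z gives the same grasp; the last joint's range is limited). The gripper opens to 85 mm and grips with 20 to 120 N. Pads are 22 mm wide; open, the fingers measure 114 mm over their backs; the gripper's body (76 mm by 85 mm) begins 54 mm behind the grasp point. The pads swing forward as they close: fully open they stand 13 mm farther back than shut.
Start: joints at [-1.337, 0.276, 1.505, -0, 1.361, -0.121], TCP at [0.2, -0.539, 0.245] pointing down, gripper open.
Joint ranges: [-2.89, 2.89], [-0.75, 2.08], [0.22, 2.7], [-1.18, 4.32], [0.11, 2.71], [-2.7, 2.7]. Speed limits (rad/s): [2.57, 2.57, 3.14, 3.14, 3.14, 3.14].

INTERFACE

Orientations are given as a unit quaternion [w, x, y, z].
In Python, from rig import manip, get_image, job gives the robot as it stands. The module is installed in compiled form; this text tells all that it offers.
- The arm moves only by the tool step_arm, never from a script. Its argument "moves" is one flat list of numbers, 5 for each row, row after row: the shift along the tool's x, y, z as a fraction of full scale, then the turn about the tool's z as a fraction of full scale, then the gripper's target within -1 to 1 (shut at 1, half-way at 0, fully open at -1). In form: [dx, dy, dz, twist, hand, dx, dy, dz, twist, hand, ...]. A call has 1 to 5 rows; each row is the pose to reach, as a shift and turn from the pose commanded when the call began, along the tool's axes at that moment, turning the shorter way round; what a row does not reach only later rows make up. Full scale, the value 1, is 500 mm for a shift and pi rad for a turn. A row lasts 1/10 s, in which the tool goes at most 50 mm and 8.59 degrees, less where a joint would pass 70% of its speed; a pose out of reach is approached as far as the arm can. A call with a number of a shift or a turn outside -1 to 1 is refused whole. A call with a gripper value outside its range is refused whole. The fingers move at their own pace and stop on an object; "force" is the grip in N (left out, the last holds). Time passes only in rows, so rows that repeat a pose let the fingers close. It gives the time, the measured TCP pose, the force and the opening at its end, in the units of the state.
- manip.get_state(): the state, without advancing time (a new reading comes with each control period).
- get_image(name): name is "scene" or "side" or "wrist"; returns a dict with "frame" (420x560x3 uint8, blue, green, red), "fx", "fy", "cx", "cy" (pixels), "rvec" (rotation vector, rad) and "tvec" (3), from world to camera coordinates, as OpenCV has them; the wrist camera has in their place "T_tool_cam" (4x4, takes a point from camera to tool coordinates, whose origin is the TCP and whose axes are the flange's). Camera axes: x right, y down, z forward; pixel columns grow to the right and rows downward; lengths in m; the calibration is good to about 2 mm. A picture is of the moment at which its call begins: read the wrist's pose just before it. There is no depth.
- job.sign_off(): hands the job in, once; it reports no verdict.
The state is a dict: "clock": time; "qpos": joint angles; "qd": joint speeds; "effort": joint torques, N m; "position": TCP position; "ee_rot": TCP orientation; "contact_force": force on the tool from outside, world axes, zero at the start; "moment": the same for the moment, N m; "width": finger opening in m.
Only numpy, scipy, OpenCV 4.12 (cv2) and the standard library are available. Lean on these libraries where they do the work, as an engineer would, in place of code of your own. Each camera call takes 0.05 s, during which the arm holds its last target. There are 200 camera calls.

TASK

Get the four steel casting flasks ready for investing: line them up by height along the row of rubber sprue bases, the shortest flask over the shortest wax tree and so on up to the tallest over the tallest, so that each tree is covered with the same small headroom. Lower each flask gently over its tree, do not drop it, until it sits down fully and level on its rubber base. Leave the steel bowl and the roll of tape where they are.

Things in the scene. Friction and masses are not known exactly. Their poses are not given: they have to be found in the camera images.
- mid_a (a point): The shortest casting flask: a plain stainless-steel tube, open at both ends, 50 mm tall, 46 mm outside and 42 mm inside diameter, standing loose and upright on the bench, 120 g give or take. The point is on its axis, half-way up (25 mm above its lower rim); z runs along the axis. Between the flasks and the board stand piles of rubber moulds, up to 160 mm high (x 0.47 to 0.63, y -0.05 to 0.11).
- mid_b (a point): The second shortest casting flask: a plain stainless-steel tube, open at both ends, 64 mm tall, 46 mm outside and 42 mm inside diameter, standing loose and upright on the bench, 154 g give or take. The point is on its axis, half-way up (32 mm above its lower rim); z runs along the axis. A wall shelf overhangs the bench beyond x = 0.73, from 0.45 m up.
- mid_c (a point): The second tallest casting flask: a plain stainless-steel tube, open at both ends, 78 mm tall, 46 mm outside and 42 mm inside diameter, standing loose and upright on the bench, 187 g give or take. The point is on its axis, half-way up (39 mm above its lower rim); z runs along the axis. A wall shelf overhangs the bench beyond x = 0.73, from 0.45 m up.
- mid_d (a point): The tallest casting flask: a plain stainless-steel tube, open at both ends, 92 mm tall, 46 mm outside and 42 mm inside diameter, standing loose and upright on the bench, 221 g give or take. The point is on its axis, half-way up (46 mm above its lower rim); z runs along the axis. Between the flasks and the board stand piles of rubber moulds, up to 160 mm high (x 0.47 to 0.63, y -0.05 to 0.11).
- seat_a (a point): Black rubber base, 61 mm wide, with the shortest blue-green wax tree (22 mm wide, top 38 mm above the point). Point: base axis, where the flask's rim rests, 18 mm above the bench. z up, x along the row to taller trees. Fixed on a white board, 4 bases 66 mm apart in order. Under the tree a centring cone, 36 mm wide at the seat, 21 mm at 15 mm up; round it a 3 mm lip, 54 mm inside.
- seat_b (a point): Black rubber base, 61 mm wide, with the second shortest blue-green wax tree (22 mm wide, top 52 mm above the point). Point: base axis, where the flask's rim rests, 18 mm above the bench. z up, x along the row to taller trees. Fixed on a white board, 4 bases 66 mm apart in order. Under the tree a centring cone, 36 mm wide at the seat, 21 mm at 15 mm up; round it a 3 mm lip, 54 mm inside.
- seat_c (a point): Black rubber base, 61 mm wide, with the second tallest blue-green wax tree (22 mm wide, top 66 mm above the point). Point: base axis, where the flask's rim rests, 18 mm above the bench. z up, x along the row to taller trees. Fixed on a white board, 4 bases 66 mm apart in order. Under the tree a centring cone, 36 mm wide at the seat, 21 mm at 15 mm up; round it a 3 mm lip, 54 mm inside.
- seat_d (a point): Black rubber base, 61 mm wide, with the tallest blue-green wax tree (22 mm wide, top 80 mm above the point). Point: base axis, where the flask's rim rests, 18 mm above the bench. z up, x along the row to taller trees. Fixed on a white board, 4 bases 66 mm apart in order. Under the tree a centring cone, 36 mm wide at the seat, 21 mm at 15 mm up; round it a 3 mm lip, 54 mm inside.
- bowl: Bystander: small steel bowl, 67 mm across, 27 mm high, loose on the bench. Origin at the centre of its underside.
- tape: Bystander: tan roll of masking tape, 72 mm across, 18 mm high, lying loose on the bench. Origin at the centre of its underside.
Things that resemble listed ones, but are neither listed nor needed, are in the scene too. What is shaped like the part that bears mid_c but orange is not meant.

How it is judged:
At the end, for the whole second after the job is handed in: Every flask stands over the tree of its own rank in height: its axis within 6 mm of the base's axis, its lower rim within 3 mm of the seat, level within 0.08 rad, at rest and released (horizontal distance between mid_a and seat_a below 0.006 m and z of mid_a in the frame of seat_a below 0.028 m and angle between the z axis of mid_a and the z axis of seat_a, either way round below 0.08 rad and linear speed of each of flask_a, flask_b, flask_c, flask_d below 0.02 m/s and horizontal distance between mid_b and seat_b below 0.006 m and z of mid_b in the frame of seat_b below 0.035 m and angle between the z axis of mid_b and the z axis of seat_b, either way round below 0.08 rad and horizontal distance between mid_c and seat_c below 0.006 m and z of mid_c in the frame of seat_c below 0.042 m and angle between the z axis of mid_c and the z axis of seat_c, either way round below 0.08 rad and horizontal distance between mid_d and seat_d below 0.006 m and z of mid_d in the frame of seat_d below 0.049 m and angle between the z axis of mid_d and the z axis of seat_d, either way round below 0.08 rad); the robot touches nothing.
It fails at once if the steel bowl is pushed or lifted away (more than 20 mm) (distance of bowl from where it was at the start of the episode above 0.02 m).
It fails at once if the roll of tape is pushed or lifted away (more than 20 mm) (distance of tape from where it was at the start of the episode above 0.02 m).
It fails at once if a flask is dropped over its wax tree instead of being lowered (over 0.7 m/s there, a fall of about 25 mm) ((horizontal distance between mid_a and seat_a below 0.02 m and z of mid_a in the frame of seat_a below 0.075 m and linear speed of flask_a above 0.7 m/s) or (horizontal distance between mid_b and seat_b below 0.02 m and z of mid_b in the frame of seat_b below 0.082 m and linear speed of flask_b above 0.7 m/s) or (horizontal distance between mid_c and seat_c below 0.02 m and z of mid_c in the frame of seat_c below 0.089 m and linear speed of flask_c above 0.7 m/s) or (horizontal distance between mid_d and seat_d below 0.02 m and z of mid_d in the frame of seat_d below 0.096 m and linear speed of flask_d above 0.7 m/s)).
It also fails if it takes over 118 s, if anything falls off the work surface, if the arm or the gripper's body presses on something with over 40 N, if the wrist force passes 120 N, or if a joint passes its speed limit or range.

## Working session

There is one attempt and no reset: what is moved stays moved. The work goes in short steps, Python scripts to look and compute and a tool call to move; the robot and the scene stay as the last step left them, time stands still between calls to the robot, and variables do not carry over. Pictures are saved under pics/ and viewed, about 12 in all and at most 16, crops included, and the job is handed in when it is done.

Besides the shell and the picture viewer there is one more tool, called by a JSON object that holds its "fn" and its "kwargs", one argument or row to a line. step_arm: Moves the arm, as the interface text tells. Its arguments: {"type":"object","properties":{"moves":{"type":"array","items":{"type":"number","minimum":-1,"maximum":1}},"force":{"type":"number"}},"required":["moves"]}

```bash
mkdir -p pics; cat > h.py <<'E'
import numpy as np, cv2
from rig import manip, get_image, job
from scipy.spatial.transform import Rotation as R
def cam(name):
    s=manip.get_state(); d=get_image(name)
    K=np.array([[d['fx'],0,d['cx']],[0,d['fy'],d['cy']],[0,0,1]])
    if name=='wrist':
        q=s['ee_rot']; T=np.eye(4); T[:3,:3]=R.from_quat([q[1],q[2],q[3],q[0]]).as_matrix(); T[:3,3]=s['position']
        W=T@np.array(d['T_tool_cam']); Rc=W[:3,:3].T; t=-Rc@W[:3,3]
    else:
        Rc=cv2.Rodrigues(np.array(d['rvec'],float))[0]; t=np.array(d['tvec'],float).ravel()
    return d['frame'],K,Rc,t
def ray(K,Rc,t,uv,z):
    o=-Rc.T@t; v=Rc.T@np.linalg.inv(K)@np.array([uv[0],uv[1],1.])
    return o+v*(z-o[2])/v[2]
def proj(K,Rc,t,p):
    c=K@(Rc@np.array(p,float)+t); return c[:2]/c[2]
E
python3 - <<'E'
from h import *
for n in('scene','side','wrist'):
    f,K,Rc,t=cam(n); np.savez('c_%s.npz'%n,f=f,K=K,Rc=Rc,t=t); cv2.imwrite('pics/%s0.png'%n,f); print(n,-Rc.T@t,Rc[2],K[0,0])
s=manip.get_state(); print(s)
E
```

```text
scene [-0.20400926  0.7428397   1.17663005] [ 0.47280806 -0.51753823 -0.71316668] 488.301534591685
side [ 0.53394295 -1.32449861  0.71793853] [ 0.00580633  0.88681616 -0.4620859 ] 490.9501932077771
wrist [ 0.26650437 -0.5142996   0.37314895] [-0.26406375 -0.09591672 -0.95972408] 324.54111992957894
{'clock': 0.15, 'qpos': array([-1.33699620e+00,  2.76420349e-01,  1.50581840e+00,  1.85956655e-05,
        1.36068559e+00, -1.21023032e-01]), 'qd': array([ 7.52784777e-04, -1.44492517e-03, -2.59054978e-03,  1.86920815e-04,
       -3.31472721e-04, -6.64163251e-05]), 'effort': array([ 9.67902124e-04, -4.17146659e+01, -2.46033150e+01, -1.08235581e-04,
        7.63566059e-03,  8.03741585e-06]), 'position': array([ 0.19967353, -0.53883303,  0.2446647 ]), 'ee_rot': array([-6.65297154e-04,  9.84303925e-01,  1.76480423e-01, -2.84484198e-05]), 'contact_force': array([-0.27869369,  0.58332143, -0.25999624]), 'moment': array([-0.02970607, -0.0160752 , -0.01120484]), 'width': 0.08541775643700708}
```

View pics/scene0.png

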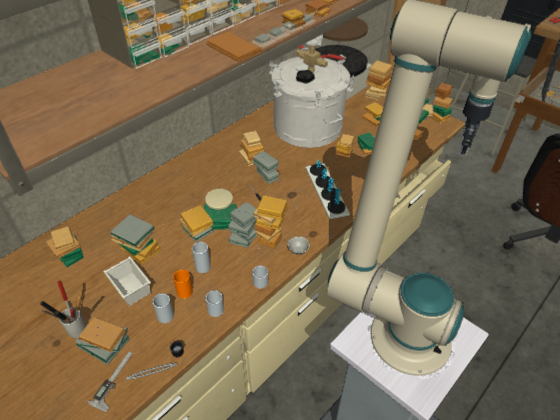

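View pics/side0.png

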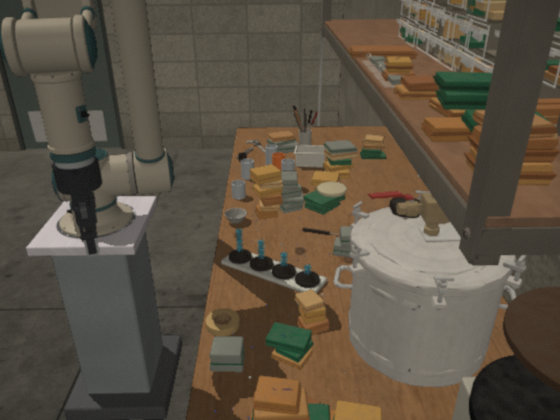

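The scene view shows steel tubes at (260,277), (215,303), (163,308) and (202,257), plus an orange decoy tube at (183,285). It also shows the bowl (298,245) and the board at about (328,190). The side view shows the bases at (240,256), (262,262), (284,271) and (307,279), and the tape at (222,321).

```bash
python3 - <<'E'
import cv2
a=cv2.imread('pics/scene0.png')[235:330,140:280]; cv2.imwrite('pics/cs.png',cv2.resize(a,None,fx=5.7,fy=5.7,interpolation=cv2.INTER_CUBIC))
b=cv2.imread('pics/side0.png')[220:300,215:335]; cv2.imwrite('pics/cb.png',cv2.resize(b,None,fx=6.5,fy=6.5,interpolation=cv2.INTER_CUBIC))
E
```

```text
(no output)
```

View pics/cs.png

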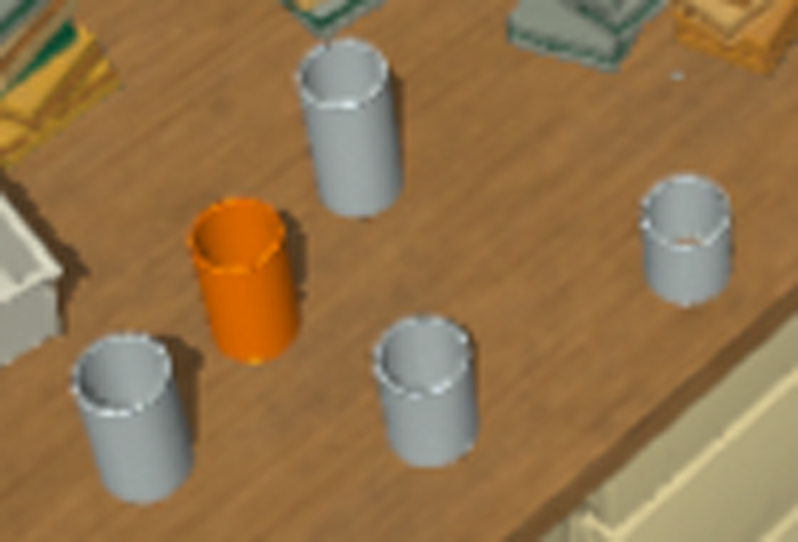

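View pics/cb.png

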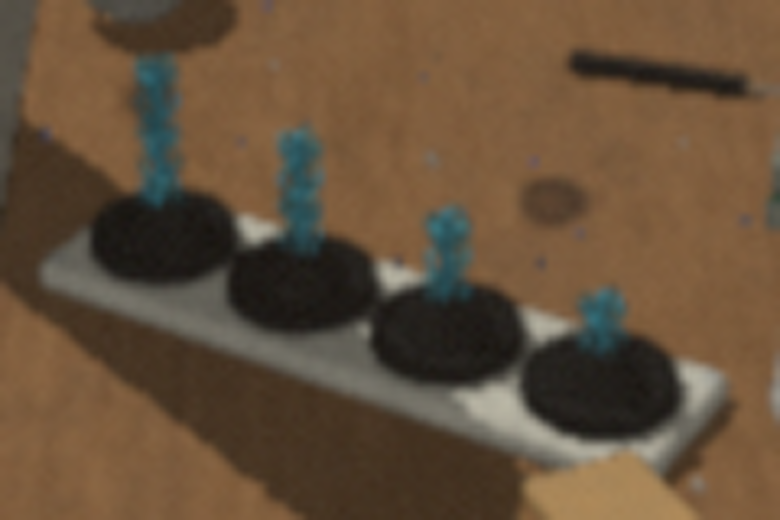

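Crop: the tube rim centres are at about (345,73), (123,373), (424,354) and (686,211), with visible side lengths of about 110, 90, 73 and 58. They are therefore d, c, b and a in that order. The orange tube at (238,235) is excluded. In the side crop the trees run tallest to shortest from left to right. Next I cast rays.

```bash
python3 - <<'E'
from h import *
L=lambda n:[np.load('c_%s.npz'%n)[k] for k in('K','Rc','t')]
S=L('scene');D=L('side')
for n,u,b,h in(('d',(345,73),(360,215),.092),('c',(123,373),(145,500),.078),('b',(424,354),(430,465),.064),('a',(686,211),(688,303),.05)):
    u=(np.array(u)/5.7)+[140,235]; p=ray(*S,u,h); 
    c=(-S[1].T@S[2])[:2]; v=c-p[:2]; v/=np.linalg.norm(v)
    print(n,p,'predicted base front',(proj(*S,[*(p[:2]+.023*v),0])-[140,235])*5.7,b, 'side px',proj(*D,p))
for n,top,h in(('d',(157,57),.098),('c',(300,130),.084),('b',(447,210),.070),('a',(603,290),.056)):
    print(n,ray(*D,np.array(top)/6.5+[215,220],h))
f=np.load('c_scene.npz')['f']
hsv=cv2.cvtColor(f,cv2.COLOR_BGR2HSV)
m=cv2.inRange(hsv,(80,100,60),(105,255,255));m[:150]=0;m[230:]=0;m[:,:295]=0;m[:,360:]=0
n,_,st,ce=cv2.connectedComponentsWithStats(m);print(st[1:],ce[1:])
a=f[150:225,290:365];cv2.imwrite('pics/ct.png',cv2.resize(a,None,fx=8,fy=8,interpolation=cv2.INTER_CUBIC))
# bowl, tape
print('bowl',ray(*S,(298,243),.027),'tape',ray(*D,(222,320),.018))
E
```

```text
d [0.58759637 0.22211897 0.092     ] predicted base front [370.00304494 218.68015598] (360, 215) side px [287.45430824 160.591154  ]
c [0.53309737 0.40706352 0.078     ] predicted base front [160.9799663  502.13680383] (145, 500) side px [271.15061361 145.62609239]
b [0.44618139 0.29804135 0.064     ] predicted base front [441.98460545 467.85160288] (430, 465) side px [246.83524366 160.44253152]
a [0.4224818  0.14399115 0.05      ] predicted base front [689.73723168 306.48770639] (688, 303) side px [237.92170219 182.18742625]
d [ 0.44934632 -0.24593699  0.098     ]
c [ 0.5051373  -0.27913979  0.084     ]
b [ 0.56031858 -0.31525805  0.07      ]
a [ 0.6166295  -0.34916428  0.056     ]
[[316 161   5   7  25]
 [321 168   6  11  44]
 [327 178   7  14  65]
 [334 188   6  16  62]] [[317.96       164.        ]
 [323.75       173.40909091]
 [329.86153846 184.27692308]
 [336.96774194 196.0483871 ]]
bowl [ 0.42896369 -0.02873635  0.027     ] tape [ 0.42239371 -0.49872356  0.018     ]
```

View pics/ct.png

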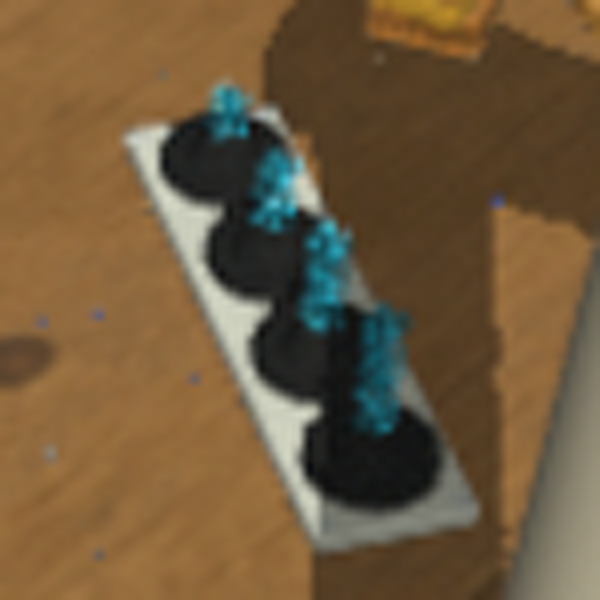

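```bash
cat >> h.py <<'E'
PSI=58.3
def mv(x,y,z,psi=PSI):
    s=manip.get_state(); p=s['position']; q=s['ee_rot']; M=R.from_quat([q[1],q[2],q[3],q[0]]).as_matrix()
    cur=np.degrees(np.arctan2(M[1,1],M[0,1])); d=M.T@(np.array([x,y,z])-p)
    tw=-((psi-cur+180)%360-180)
    print('clk %.2f pos %s psi %.1f tilt %.4f w %.4f F %s'%(s['clock'],p.round(4),cur,np.hypot(M[0,2],M[1,2]),s['width'],s['contact_force'].round(1)),
     'MOVE',(d/.5).round(4),round(tw/180,4),'rows',np.ceil(max(np.linalg.norm(d)/.05,abs(tw)/8.59)))
E
python3 -c "
from h import *
mv(.533,-.297,.33)"
```

```text
clk 0.15 pos [ 0.1997 -0.5388  0.2447] psi -69.7 tilt 0.0013 w 0.0854 F [-0.3  0.6 -0.3] MOVE [ 0.7932 -0.2222 -0.1702] -0.7109 rows 15.0
```

{"fn": "step_arm", "kwargs": {
  "moves": [0.79,-0.222,-0.17,-0.237,-1,0.79,-0.222,-0.17,-0.237,-1,0.79,-0.222,-0.17,-0.237,-1,0.79,-0.222,-0.17,-0.237,-1,0.79,-0.222,-0.17,-0.237,-1],
  "force": 40
}}

```text
clock: 0.65
position: [0.3989, -0.3938, 0.2962]
ee_rot: [-0.0, 0.851, 0.525, -0.0]
contact_force: [0.2, -0.8, 0.2]
width: 0.0855
```

```bash
python3 -c "
from h import *
mv(.533,-.297,.33)"
```

```text
clk 0.65 pos [ 0.3989 -0.3938  0.2962] psi -26.7 tilt 0.0003 w 0.0855 F [ 0.2 -0.8  0.2] MOVE [ 0.2935  0.1526 -0.0676] -0.4722 rows 10.0
```

{"fn": "step_arm", "kwargs": {
  "moves": [0.293,0.153,-0.068,-0.236,-1,0.293,0.153,-0.068,-0.236,-1,0.293,0.153,-0.068,-0.236,-1,0.293,0.153,-0.068,-0.236,-1,0.293,0.153,-0.068,-0.236,-1]
}}

```text
clock: 1.15
position: [0.5352, -0.2972, 0.3301]
ee_rot: [0.0, 0.601, 0.799, 0.001]
contact_force: [-1.0, 0.9, 0.6]
width: 0.085
```

{"fn": "step_arm", "kwargs": {
  "moves": [0,0,0,-0.236,-1,0,0,0,-0.236,-1,0,0,0,-0.236,-1,0,0,0,-0.236,-1,0,0,0,-0.236,-1]
}}

```text
clock: 1.65
position: [0.5323, -0.2993, 0.3296]
ee_rot: [-0.0, 0.273, 0.962, 0.0]
contact_force: [0.6, -0.1, 0.7]
width: 0.0857
```

```bash
python3 -c "
from h import *
mv(.533,-.297,.33)
f,K,Rc,t=cam('wrist'); np.savez('c_w1.npz',f=f,K=K,Rc=Rc,t=t); cv2.imwrite('pics/w1.png',f)
for p in((.4493,-.246,.018),(.5051,-.2791,.018),(.5603,-.3153,.018),(.6166,-.3492,.018)): print(proj(K,Rc,t,p))"
```

```text
clk 1.65 pos [ 0.5323 -0.2993  0.3296] psi 58.3 tilt 0.0008 w 0.0857 F [ 0.6 -0.1  0.7] MOVE [ 0.0013  0.0046 -0.0008] -0.0 rows 1.0
[276.97019195  94.78128769]
[277.78955635 146.36369853]
[276.41920253 194.54983309]
[276.90656523 238.74632324]
```

View pics/w1.png

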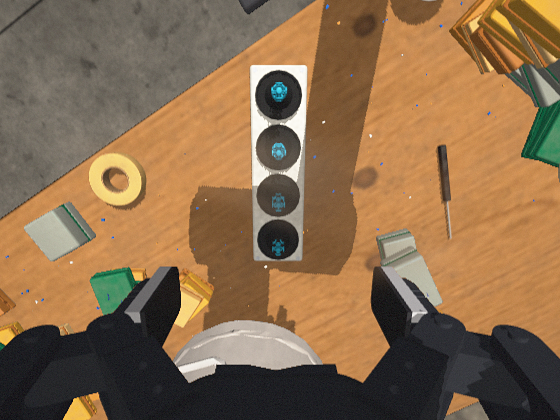

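The wrist view shows the four bases at about (278,96), (278,147), (277,196) and (278,240), with d nearest the top. The stereo prediction agrees to about 1 px. The pot is at the bottom. I'll refine the bases by mask and head for the flasks.

```bash
python3 - <<'E'
from h import *
z=np.load('c_w1.npz');f,K,Rc,t=[z[k] for k in('f','K','Rc','t')]
g=f.max(2).astype(int)
roi=np.zeros(g.shape,np.uint8);roi[55:270,248:312]=1
m=((g<45)&(roi>0)).astype(np.uint8); hsv=cv2.cvtColor(f,cv2.COLOR_BGR2HSV)
m|=(cv2.inRange(hsv,(80,90,20),(110,255,255))>0).astype(np.uint8)*roi
m=cv2.morphologyEx(m,cv2.MORPH_OPEN,np.ones((9,9)))
n,_,st,ce=cv2.connectedComponentsWithStats(m)
P=[]
for i in range(1,n): 
    p=ray(K,Rc,t,ce[i],.020); P.append(p); print(st[i],ce[i],p)
z=np.load('c_scene.npz');S=[z[k] for k in('K','Rc','t')]
for u in((277,125),(300,142),(320,141)):print('pot foot',ray(*S,u,0))
print(ray(*S,(183-1.2,277),.078),'decoy')
mv(.47,.26,.33)
E
```

```text
[267  84  21  29 480] [277.47708333  97.95208333] [ 0.45298275 -0.24752196  0.02      ]
[259 226  39  30 810] [276.8308642  239.91851852] [ 0.6174196  -0.34984525  0.02      ]
pot foot [ 0.92919742 -0.46713561  0.        ]
pot foot [ 0.78548702 -0.44617974  0.        ]
pot foot [ 0.73222749 -0.50517783  0.        ]
[0.554566   0.32070401 0.078     ] decoy
clk 1.70 pos [ 0.5323 -0.2993  0.3295] psi 58.5 tilt 0.0009 w 0.0853 F [-0.3 -1.1  0.3] MOVE [ 6.910e-01  8.886e-01 -3.000e-04] 0.001 rows 12.0
```

{"fn": "step_arm", "kwargs": {
  "moves": [0.691,0.888,0,0,-1,0.691,0.888,0,0,-1,0.691,0.888,0,0,-1,0.691,0.888,0,0,-1,0.691,0.888,0,0,-1]
}}

```text
clock: 2.2
position: [0.5063, -0.0489, 0.3298]
ee_rot: [-0.0, 0.278, 0.961, 0.0]
contact_force: [0.5, 0.8, 0.7]
width: 0.0854
```

{"fn": "step_arm", "kwargs": {
  "moves": [0.384,0.493,0,0,-1,0.384,0.493,0,0,-1,0.384,0.493,0,0,-1,0.384,0.493,0,0,-1,0.384,0.493,0,0,-1]
}}

```text
clock: 2.7
position: [0.4808, 0.1998, 0.33]
ee_rot: [0.0, 0.277, 0.961, -0.0]
contact_force: [0.5, -0.3, 0.5]
width: 0.0853
```

```bash
python3 -c "
from h import *
mv(.47,.26,.33)
f,K,Rc,t=cam('wrist'); np.savez('c_w2.npz',f=f,K=K,Rc=Rc,t=t); cv2.imwrite('pics/w2.png',f)
for p in((.5876,.222,.092),(.5331,.407,.078),(.4462,.298,.064),(.4225,.144,.05)): print(proj(K,Rc,t,p))
z=np.load('c_w1.npz');K,Rc,t=[z[k] for k in('K','Rc','t')]
for u in((278,95.5),(278,147),(277.5,196),(278,240)):print(ray(K,Rc,t,u,.02))
"
```

```text
clk 2.70 pos [0.4808 0.1998 0.33  ] psi 57.8 tilt 0.0003 w 0.0853 F [ 0.5 -0.3  0.5] MOVE [ 0.0823  0.0903 -0.0001] -0.0028 rows 2.0
[338.00344905 245.46938244]
[455.43456094 121.65168404]
[331.50195959 107.62215693]
[213.16548317 159.88538306]
[ 0.45082103 -0.24540941  0.02      ]
[ 0.50580019 -0.2792202   0.02      ]
[ 0.56243918 -0.31486612  0.02      ]
[ 0.61841478 -0.34847533  0.02      ]
```

View pics/w2.png

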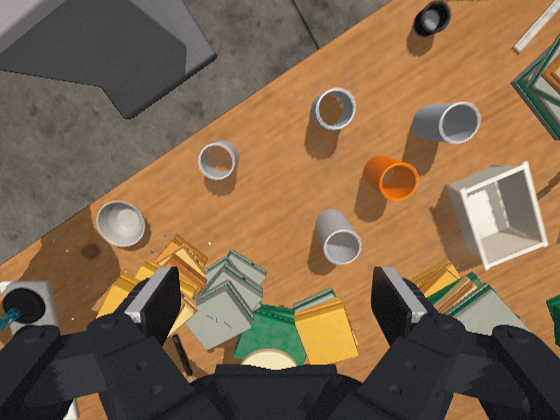

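Wrist view rim centres: d (341,245), c (459,122), b (334,109), a (217,160). The orange decoy is at (398,180), the bowl at (121,224) and the black cup at (433,18).

```bash
python3 - <<'E'
from h import *
z=np.load('c_w2.npz');f,K,Rc,t=[z[k] for k in('f','K','Rc','t')]
for n,u,h in(('d',(341,245),.092),('c',(459,122),.078),('b',(334,109),.064),('a',(217,160),.05)):
    p=ray(K,Rc,t,u,h); print(n,p, 'diam px expected',K[0,0]*.046/((Rc@p+t)[2]))
p=ray(K,Rc,t,(217,160),.05)
mv(p[0],p[1],.15); mv(p[0],p[1],.029)
E
```

```text
d [0.58900471 0.22537727 0.092     ] diam px expected 37.88025250426097
c [0.53560288 0.41026137 0.078     ] diam px expected 40.68075629841772
b [0.4490701  0.29970283 0.064     ] diam px expected 39.68186509284877
a [0.4251777  0.14798158 0.05      ] diam px expected 36.71036997934653
clk 2.75 pos [0.4793 0.2081 0.3298] psi 58.2 tilt 0.0095 w 0.0852 F [0.2 4.2 0.5] MOVE [ 0.0263 -0.1618  0.3586] -0.0007 rows 4.0
clk 2.75 pos [0.4793 0.2081 0.3298] psi 58.2 tilt 0.0095 w 0.0852 F [0.2 4.2 0.5] MOVE [ 0.0248 -0.1636  0.6006] -0.0007 rows 7.0
```

{"fn": "step_arm", "kwargs": {
  "moves": [0.026,-0.162,0.26,0,-1,0.026,-0.162,0.26,0,-1,0.026,-0.162,0.26,0,-1,0.026,-0.162,0.26,0,-1,0.026,-0.162,0.26,0,-1]
}}

```text
clock: 3.25
position: [0.4264, 0.1356, 0.1991]
ee_rot: [-0.001, 0.277, 0.961, -0.001]
contact_force: [0.9, 0.6, 1.1]
width: 0.0855
```

```bash
cat >> h.py <<'E'
def look(pts,out=None):
    f,K,Rc,t=cam('wrist')
    if out: np.savez('c_%s.npz'%out,f=f,K=K,Rc=Rc,t=t); cv2.imwrite('pics/%s.png'%out,f)
    s=cv2.cvtColor(f,cv2.COLOR_BGR2HSV)[:,:,1]; m=(s<60).astype(np.uint8)
    n,l,st,ce=cv2.connectedComponentsWithStats(m)
    for p in pts:
        q=proj(K,Rc,t,p); i=0
        ys,xs=np.mgrid[:420,:560]; w=(np.hypot(xs-q[0],ys-q[1])<60)&(m>0)
        ids=np.bincount(l[w]); 
        i=ids.argmax(); print('pred',q.round(1),'bbox x,y,w,h',st[i][:5],'ray at centre of pred',p)
    return K,Rc,t
E
python3 -c "
from h import *
mv(.4245,.147,.2)
K,Rc,t=look([(.4245,.147,.05),(.448,.2985,.064)],'w3')
"
```

```text
clk 3.25 pos [0.4264 0.1356 0.1991] psi 57.8 tilt 0.0027 w 0.0855 F [0.9 0.6 1.1] MOVE [ 0.0153  0.0172 -0.0018] -0.0028 rows 1.0
pred [285.9 193.2] bbox x,y,w,h [ 259  163   52   59 1338] ray at centre of pred (0.4245, 0.147, 0.05)
pred [466.9 121.4] bbox x,y,w,h [ 409   92   90   61 4086] ray at centre of pred (0.448, 0.2985, 0.064)
```

View pics/w3.png

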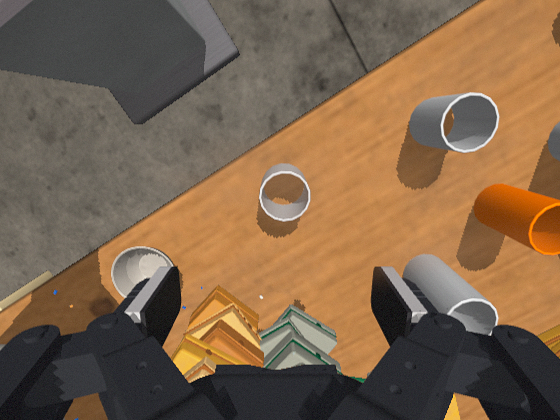

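Rim a is at (285,196) with diameter about 50 px, as expected. Rim b is at (470,122).

```bash
python3 - <<'E'
from h import *
z=np.load('c_w3.npz');K,Rc,t=[z[k] for k in('K','Rc','t')]
p=ray(K,Rc,t,(285,196),.05);print(p,ray(K,Rc,t,(470,122),.064),ray(K,Rc,t,(465,317),.092))
mv(p[0],p[1],.029)
E
```

```text
[0.42620985 0.14496929 0.05      ] [0.44972956 0.30034263 0.064     ] [0.58557786 0.22197366 0.092     ]
clk 3.30 pos [0.4289 0.1363 0.2009] psi 57.8 tilt 0.0024 w 0.0855 F [ 0.1 -0.6 -0.3] MOVE [0.0143 0.0113 0.3438] -0.0025 rows 4.0
```

{"fn": "step_arm", "kwargs": {
  "moves": [0.014,0.011,0.07,-0.0025,-1,0.014,0.011,0.16,-0.0025,-1,0.014,0.011,0.25,-0.0025,-1,0.014,0.011,0.344,-0.0025,-1,0.014,0.011,0.344,-0.0025,-1]
}}

```text
clock: 3.8
position: [0.4238, 0.1447, 0.0251]
ee_rot: [-0.003, 0.273, 0.962, -0.001]
contact_force: [-0.5, 0.1, 1.0]
width: 0.0851
```

```bash
python3 -c "
from h import *
mv(.4262,.145,.029)"
```

```text
clk 3.80 pos [0.4238 0.1447 0.0251] psi 58.4 tilt 0.0067 w 0.0851 F [-0.5  0.1  1. ] MOVE [-0.0037  0.003  -0.0078] 0.0004 rows 1.0
```

{"fn": "step_arm", "kwargs": {
  "moves": [0,0,0,0,-1,0,0,0,0,-1,0,0,0,0,-1,0,0,0,0,-1,0,0,0,0,-1]
}}

```text
clock: 4.3
position: [0.4252, 0.1447, 0.0292]
ee_rot: [0.001, 0.272, 0.962, 0.001]
contact_force: [0.6, -0.6, 0.0]
width: 0.0858
```

```bash
python3 -c "
from h import *
mv(.4262,.145,.029)"
```

```text
clk 4.30 pos [0.4252 0.1447 0.0292] psi 58.4 tilt 0.0027 w 0.0858 F [ 0.6 -0.6  0. ] MOVE [-0.0014  0.0016  0.0004] 0.0005 rows 1.0
```

{"fn": "step_arm", "kwargs": {
  "moves": [-0.001,0.001,0,0,1,-0.001,0.001,0,0,1,-0.001,0.001,0,0,1,-0.001,0.001,0,0,1,-0.001,0.001,0,0,1],
  "force": 40
}}

```text
clock: 4.8
position: [0.4252, 0.1447, 0.0283]
ee_rot: [0.0, 0.272, 0.962, -0.0]
contact_force: [-1.1, 0.2, 4.8]
width: 0.0446
```

{"fn": "step_arm", "kwargs": {
  "moves": [0,0,0,0,1,0,0,-0.1,0,1,0,0,-0.2,0,1,0,0,-0.3,0,1,0,0,-0.4,0,1]
}}

```text
clock: 5.3
position: [0.4244, 0.1446, 0.2295]
ee_rot: [-0.0, 0.272, 0.962, -0.0]
contact_force: [1.7, 0.3, -2.3]
width: 0.0448
```

{"fn": "step_arm", "kwargs": {
  "moves": [0,0,-0.1,0,1,0,0,-0.1,0,1,0,0,-0.1,0,1,0,0,-0.1,0,1,0,0,-0.1,0,1]
}}

```text
clock: 5.8
position: [0.424, 0.1445, 0.2759]
ee_rot: [-0.002, 0.272, 0.962, -0.001]
contact_force: [0.7, -0.0, -0.3]
width: 0.045
```

```bash
python3 -c "
from h import *
K,Rc,t=look([],'w4')
d=.066*np.array([.8510,-.5252]); P=np.array([[.45082,-.24541],[.50580,-.27922],[.56244,-.31487],[.61841,-.34848]]); Q=np.array([[.44934632,-.24593699],[.5051373,-.27913979],[.56031858,-.31525805],[.6166295,-.34916428]])
for X in(P,Q):
  c=X.mean(0); print([(c+d*k).round(4).tolist() for k in(-1.5,-.5,.5,1.5)])
mv(.617,-.349,.27)
"
```

```text
[[0.4501, -0.245], [0.5063, -0.2797], [0.5625, -0.3143], [0.6186, -0.349]]
[[0.4486, -0.2454], [0.5048, -0.28], [0.5609, -0.3147], [0.6171, -0.3494]]
clk 5.85 pos [0.4242 0.1445 0.2761] psi 58.4 tilt 0.0041 w 0.0449 F [-0.6 -0.2 -1.2] MOVE [-0.8458 -0.6386  0.0113] 0.0005 rows 11.0
```

View pics/w4.png

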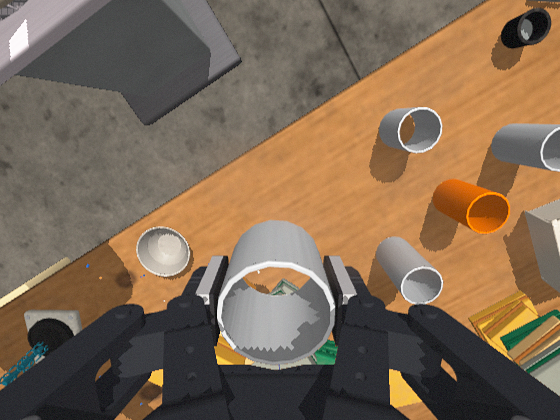

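Flask a is held, with its rim centre at about (276,314). I'll work out the grip offset. The seats average to a(.6178,-.3492), b(.5617,-.3145), c(.5055,-.2798), d(.4494,-.2452).

```bash
cat >> h.py <<'E'
SEAT=dict(a=(.6178,-.3492),b=(.5617,-.3145),c=(.5055,-.2798),d=(.4494,-.2452))
E
python3 - <<'E'
from h import *
z=np.load('c_w4.npz');K,Rc,t=[z[k] for k in('K','Rc','t')]
p=ray(K,Rc,t,(276,314),.2761+.0217);print(p,'offset',p-[.4242,.1445,0],'diam',K[0,0]*.046/((Rc@p+t)[2]))
mv(.6178,-.3492,.27)
E
```

```text
[0.42355261 0.14450414 0.2978    ] offset [-6.47385163e-04  4.14038683e-06  2.97800000e-01] diam 121.82427942092983
clk 5.85 pos [0.4242 0.1445 0.2761] psi 58.4 tilt 0.0041 w 0.0449 F [-0.6 -0.2 -1.2] MOVE [-0.8473 -0.6381  0.0113] 0.0005 rows 11.0
```

{"fn": "step_arm", "kwargs": {
  "moves": [-0.847,-0.638,0,0,1,-0.847,-0.638,0,0,1,-0.847,-0.638,0,0,1,-0.847,-0.638,0,0,1,-0.847,-0.638,0,0,1]
}}

```text
clock: 6.35
position: [0.5164, -0.0898, 0.2767]
ee_rot: [-0.001, 0.272, 0.962, 0.0]
contact_force: [0.4, 1.2, -0.5]
width: 0.0447
```

{"fn": "step_arm", "kwargs": {
  "moves": [-0.448,-0.338,0,0,1,-0.448,-0.338,0,0,1,-0.448,-0.338,0,0,1,-0.448,-0.338,0,0,1,-0.448,-0.338,0,0,1]
}}

```text
clock: 6.85
position: [0.6076, -0.3227, 0.276]
ee_rot: [-0.001, 0.272, 0.962, 0.001]
contact_force: [0.7, 1.3, -0.9]
width: 0.0447
```

```bash
python3 -c "
from h import *
mv(.6178,-.3492,.13)"
```

```text
clk 6.85 pos [ 0.6076 -0.3227  0.276 ] psi 58.4 tilt 0.0029 w 0.0447 F [ 0.7  1.3 -0.9] MOVE [-0.046  -0.0346  0.2919] 0.0004 rows 3.0
```

{"fn": "step_arm", "kwargs": {
  "moves": [-0.046,-0.0346,0.09,0,1,-0.046,-0.0346,0.18,0,1,-0.046,-0.0346,0.27,0,1,-0.046,-0.0346,0.29,0,1,-0.046,-0.0346,0.29,0,1]
}}

```text
clock: 7.35
position: [0.6167, -0.3467, 0.1299]
ee_rot: [-0.003, 0.272, 0.962, 0.001]
contact_force: [0.5, -0.0, -0.3]
width: 0.0445
```

{"fn": "step_arm", "kwargs": {
  "moves": [0,0,0,0,1,0,0,0,0,1,0,0,0,0,1,0,0,0,0,1]
}}

```text
clock: 7.75
position: [0.6187, -0.3479, 0.1351]
ee_rot: [0.002, 0.272, 0.962, -0.001]
contact_force: [-0.5, -0.5, -0.8]
width: 0.045
```

```bash
python3 -c "
from h import *
mv(.6178,-.3492,.05)
K,Rc,t=look([],'w5')
for k,v in SEAT.items(): print(k,proj(K,Rc,t,(*v,.02)))"
```

```text
clk 7.75 pos [ 0.6187 -0.3479  0.1351] psi 58.4 tilt 0.0033 w 0.0450 F [-0.5 -0.5 -0.8] MOVE [ 0.0007 -0.0031  0.1701] 0.0006 rows 2.0
a [273.96427106 211.64812035]
b [274.06376969 124.35543372]
c [274.10182219  21.68842813]
d [ 274.09352267 -100.35453361]
```

View pics/w5.png

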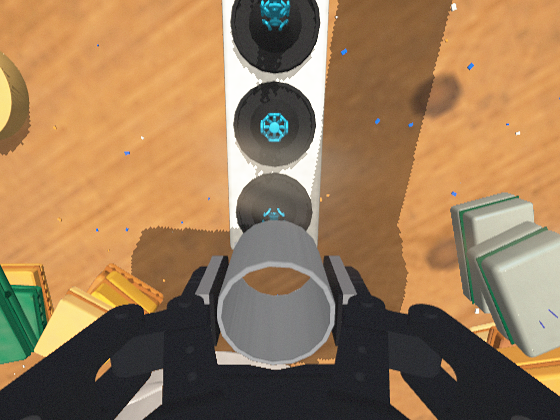

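The bases in view match the prediction: a centre column 274, b (274,124). The flask is lined up, so I lower it.

{"fn": "step_arm", "kwargs": {
  "moves": [0.0005,-0.003,0.04,0,1,0.0005,-0.003,0.08,0,1,0.0005,-0.003,0.12,0,1,0.0005,-0.003,0.15,0,1,0.0005,-0.003,0.165,0,1]
}}

```text
clock: 8.3
position: [0.6164, -0.3484, 0.0491]
ee_rot: [-0.001, 0.272, 0.962, 0.0]
contact_force: [0.2, 0.3, -1.3]
width: 0.0447
```

{"fn": "step_arm", "kwargs": {
  "moves": [0,0,0.002,0,1,0,0,0.004,0,1,0,0,0.006,0,1,0,0,0.008,0,1,0,0,0.01,0,1]
}}

```text
clock: 8.8
position: [0.6174, -0.3491, 0.0464]
ee_rot: [0.001, 0.272, 0.962, -0.0]
contact_force: [-2.1, 0.1, 6.4]
width: 0.045
```

```bash
python3 -c "
from h import *
mv(.6178,-.3492,.0463)"
```

```text
clk 8.80 pos [ 0.6174 -0.3491  0.0464] psi 58.4 tilt 0.0016 w 0.0450 F [-2.1  0.1  6.4] MOVE [-0.0007  0.0002  0.0002] 0.0006 rows 1.0
```

Contact of 6 N came exactly at the expected height, so I release. Then I rise and go to flask b.

{"fn": "step_arm", "kwargs": {
  "moves": [0,0,0,0,-1,0,0,0,0,-1,0,0,0,0,-1,0,0,0,0,-1,0,0,0,0,-1]
}}

```text
clock: 9.3
position: [0.617, -0.3488, 0.0455]
ee_rot: [0.0, 0.272, 0.962, -0.0]
contact_force: [-0.1, 0.5, 0.7]
width: 0.0858
```

{"fn": "step_arm", "kwargs": {
  "moves": [0,0,-0.06,0,-1,0,0,-0.16,0,-1,0,0,-0.26,0,-1,0,0,-0.36,0,-1,0,0,-0.44,0,-1]
}}

```text
clock: 9.8
position: [0.6173, -0.349, 0.2692]
ee_rot: [0.002, 0.272, 0.962, -0.001]
contact_force: [0.5, 0.3, -0.1]
width: 0.0852
```

```bash
python3 -c "
from h import *
K,Rc,t=look([],'w6'); print(proj(K,Rc,t,(.6178,-.3492,.068)))
mv(.45,.2995,.24)"
```

```text
[275.85640931 188.48929313]
clk 9.85 pos [ 0.6196 -0.3506  0.2769] psi 58.4 tilt 0.0161 w 0.0855 F [ 2.1 -0.7  5.3] MOVE [0.9713 0.9297 0.0572] 0.0006 rows 14.0
```

View pics/w6.png

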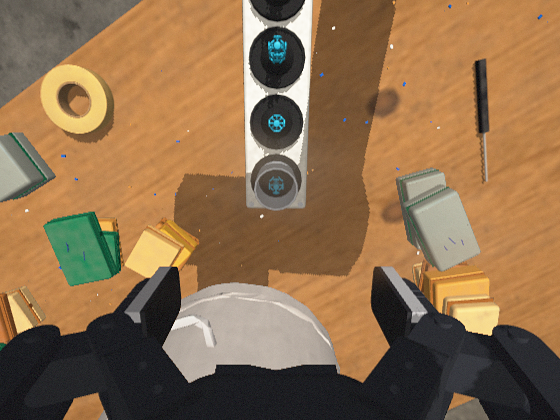

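Flask a sits at rim (276,187), with (275.9,188.5) predicted, and the tree is centred inside it. Now b.

{"fn": "step_arm", "kwargs": {
  "moves": [0.971,0.929,0,0,-1,0.971,0.929,0,0,-1,0.971,0.929,0,0,-1,0.971,0.929,0,0,-1,0.971,0.929,0,0,-1]
}}

```text
clock: 10.35
position: [0.5527, -0.1051, 0.2653]
ee_rot: [0.0, 0.273, 0.962, 0.0]
contact_force: [0.7, 0.3, 0.3]
width: 0.0853
```

{"fn": "step_arm", "kwargs": {
  "moves": [0.61,0.583,0,0,-1,0.61,0.583,0,0,-1,0.61,0.583,0,0,-1,0.61,0.583,0,0,-1,0.61,0.583,0,0,-1]
}}

```text
clock: 10.85
position: [0.4893, 0.1367, 0.2655]
ee_rot: [0.0, 0.272, 0.962, 0.0]
contact_force: [-0.4, -0.1, 0.0]
width: 0.0855
```

```bash
python3 -c "
from h import *
mv(.4493,.300,.15)"
```

```text
clk 10.85 pos [0.4893 0.1367 0.2655] psi 58.4 tilt 0.0006 w 0.0855 F [-0.4 -0.1  0. ] MOVE [0.2396 0.2361 0.231 ] 0.0004 rows 5.0
```

{"fn": "step_arm", "kwargs": {
  "moves": [0.24,0.236,0,0,-1,0.24,0.236,0,0,-1,0.24,0.236,0.06,0,-1,0.24,0.236,0.15,0,-1,0.24,0.236,0.23,0,-1]
}}

```text
clock: 11.35
position: [0.4499, 0.3015, 0.1503]
ee_rot: [0.002, 0.271, 0.963, 0.002]
contact_force: [0.4, -0.9, 0.1]
width: 0.0851
```

{"fn": "step_arm", "kwargs": {
  "moves": [0,0,0,0,-1,0,0,0,0,-1,0,0,0,0,-1,0,0,0,0,-1]
}}

```text
clock: 11.75
position: [0.452, 0.2985, 0.1532]
ee_rot: [0.002, 0.273, 0.962, 0.002]
contact_force: [-0.9, -0.1, -0.3]
width: 0.0855
```

```bash
cat >> h.py <<'E'
def rim(p,h,out):
    """rim ellipse near predicted point: bright low-saturation pixels"""
    f,K,Rc,t=cam('wrist'); np.savez('c_%s.npz'%out,f=f,K=K,Rc=Rc,t=t); cv2.imwrite('pics/%s.png'%out,f)
    q=proj(K,Rc,t,(*p,h)); r=K[0,0]*.023/((Rc@np.array([*p,h])+t)[2])
    g=cv2.cvtColor(f,cv2.COLOR_BGR2HSV); m=((g[:,:,1]<50)&(g[:,:,2]>190))
    ys,xs=np.nonzero(m); d=np.hypot(xs-q[0],ys-q[1]); k=(d<1.35*r)&(d>.65*r)
    if k.sum()>20:
        e=cv2.fitEllipse(np.c_[xs[k],ys[k]].astype(np.float32)); print('pred',q.round(1),r.round(1),'ellipse',np.round(e[0],1),np.round(e[1],1),k.sum(),'->',ray(K,Rc,t,e[0],h).round(4))
    else: print('pred',q,r,k.sum())
E
python3 -c "
from h import *
rim((.4493,.300),.064,'w7')
mv(.4493,.300,.043)"
```

```text
pred [275.3 218.1] 32.7 ellipse [275.1 217.7] [58.5 61.4] 494 -> [0.449 0.3   0.064]
clk 11.80 pos [0.4517 0.2984 0.1529] psi 58.3 tilt 0.0048 w 0.0855 F [-0.3  0.3 -1.5] MOVE [ 0.0063 -0.0006  0.2198] 0.0002 rows 3.0
```

Ellipse fit and prediction agree: b is at (.449,.300), with a rim diameter of about 60 px against 65 expected. Grasping.

{"fn": "step_arm", "kwargs": {
  "moves": [0.006,0,0.08,0,-1,0.006,0,0.16,0,-1,0.006,0,0.218,0,-1,0.006,0,0.218,0,-1,0.006,0,0.218,0,-1]
}}

```text
clock: 12.3
position: [0.4485, 0.3, 0.0426]
ee_rot: [0.001, 0.273, 0.962, 0.001]
contact_force: [0.3, 0.3, -0.5]
width: 0.0854
```

{"fn": "step_arm", "kwargs": {
  "moves": [0,0,0,0,-1,0,0,0,0,-1,0,0,0,0,-1,0,0,0,0,-1]
}}

```text
clock: 12.7
position: [0.4478, 0.3001, 0.0424]
ee_rot: [0.001, 0.272, 0.962, 0.001]
contact_force: [0.8, -0.1, 0.2]
width: 0.0856
```

```bash
python3 -c "
from h import *
mv(.449,.300,.043)"
```

```text
clk 12.70 pos [0.4478 0.3001 0.0424] psi 58.4 tilt 0.0017 w 0.0856 F [ 0.8 -0.1  0.2] MOVE [-0.0021  0.0011 -0.0013] 0.0006 rows 1.0
```

{"fn": "step_arm", "kwargs": {
  "moves": [-0.002,0.001,0,0,1,-0.002,0.001,0,0,1,-0.002,0.001,0,0,1,-0.002,0.001,0,0,1,-0.002,0.001,0,0,1]
}}

```text
clock: 13.2
position: [0.4486, 0.2997, 0.0418]
ee_rot: [0.0, 0.272, 0.962, -0.0]
contact_force: [-0.6, -0.7, 4.4]
width: 0.0446
```

{"fn": "step_arm", "kwargs": {
  "moves": [0,0,0,0,1,0,0,-0.1,0,1,0,0,-0.2,0,1,0,0,-0.3,0,1,0,0,-0.4,0,1]
}}

```text
clock: 13.7
position: [0.4479, 0.2995, 0.2426]
ee_rot: [-0.0, 0.272, 0.962, -0.0]
contact_force: [-0.2, 0.9, -2.0]
width: 0.0446
```

{"fn": "step_arm", "kwargs": {
  "moves": [0,0,-0.05,0,1,0,0,-0.05,0,1,0,0,-0.05,0,1,0,0,-0.05,0,1,0,0,-0.05,0,1]
}}

```text
clock: 14.2
position: [0.4474, 0.2992, 0.264]
ee_rot: [-0.002, 0.272, 0.962, -0.002]
contact_force: [-0.9, -0.1, -1.2]
width: 0.0447
```

```bash
python3 -c "
from h import *
s=manip.get_state()['position'];rim(s[:2],s[2]+.0215,'w8')
mv(*SEAT['b'],.27)"
```

```text
pred [276.5 314.2] 60.7 ellipse [275.4 311.4] [ 91.2 122.8] 1062 -> [0.4462 0.2995 0.2855]
clk 14.25 pos [0.4477 0.2994 0.2644] psi 58.4 tilt 0.0041 w 0.0445 F [ 1.5 -0.3 -1.9] MOVE [-0.8375 -0.9262 -0.0097] 0.0006 rows 13.0
```

{"fn": "step_arm", "kwargs": {
  "moves": [-0.8375,-0.926,0,0,1,-0.8375,-0.926,0,0,1,-0.8375,-0.926,0,0,1,-0.8375,-0.926,0,0,1,-0.8375,-0.926,0,0,1]
}}

```text
clock: 14.75
position: [0.4938, 0.0521, 0.2656]
ee_rot: [-0.001, 0.272, 0.962, -0.0]
contact_force: [0.9, 0.7, -1.1]
width: 0.0448
```

{"fn": "step_arm", "kwargs": {
  "moves": [-0.5,-0.554,0,0,1,-0.5,-0.554,0,0,1,-0.5,-0.554,0,0,1,-0.5,-0.554,0,0,1,-0.5,-0.554,0,0,1]
}}

```text
clock: 15.25
position: [0.5393, -0.1939, 0.2654]
ee_rot: [-0.001, 0.272, 0.962, 0.0]
contact_force: [1.1, 0.1, -3.1]
width: 0.0448
```

```bash
python3 -c "
from h import *
mv(.5622,-.3147,.15)"
```

```text
clk 15.25 pos [ 0.5393 -0.1939  0.2654] psi 58.4 tilt 0.0017 w 0.0448 F [ 1.1  0.1 -3.1] MOVE [-0.1661 -0.1818  0.2305] 0.0004 rows 4.0
```

{"fn": "step_arm", "kwargs": {
  "moves": [-0.166,-0.182,0,0,1,-0.166,-0.182,0,0,1,-0.166,-0.182,0.06,0,1,-0.166,-0.182,0.15,0,1,-0.166,-0.182,0.23,0,1]
}}

```text
clock: 15.75
position: [0.5619, -0.3139, 0.1485]
ee_rot: [-0.001, 0.273, 0.962, 0.0]
contact_force: [-0.9, -0.8, -1.8]
width: 0.0448
```

{"fn": "step_arm", "kwargs": {
  "moves": [0,0,0,0,1,0,0,0,0,1,0,0,0,0,1,0,0,0,0,1,0,0,0,0,1]
}}

```text
clock: 16.25
position: [0.5636, -0.3133, 0.1538]
ee_rot: [0.002, 0.272, 0.962, -0.001]
contact_force: [0.5, 0.0, -2.1]
width: 0.0449
```

```bash
python3 -c "
from h import *
mv(.5622,-.3147,.0635)"
```

```text
clk 16.25 pos [ 0.5636 -0.3133  0.1538] psi 58.4 tilt 0.0040 w 0.0449 F [ 0.5  0.  -2.1] MOVE [ 0.0016 -0.0037  0.1805] 0.0007 rows 2.0
```

{"fn": "step_arm", "kwargs": {
  "moves": [0.001,-0.003,0.05,0,1,0.001,-0.003,0.1,0,1,0.001,-0.003,0.14,0,1,0.001,-0.003,0.165,0,1,0.001,-0.003,0.177,0,1]
}}

```text
clock: 16.75
position: [0.5613, -0.3137, 0.0625]
ee_rot: [-0.0, 0.272, 0.962, 0.0]
contact_force: [1.2, -0.8, -1.9]
width: 0.045
```

{"fn": "step_arm", "kwargs": {
  "moves": [0,0,0.002,0,1,0,0,0.004,0,1,0,0,0.006,0,1,0,0,0.008,0,1,0,0,0.01,0,1]
}}

```text
clock: 17.25
position: [0.562, -0.3143, 0.0597]
ee_rot: [0.001, 0.272, 0.962, -0.0]
contact_force: [-2.4, 1.7, 9.8]
width: 0.0449
```

```bash
python3 -c "
from h import *
mv(.5622,-.3147,.0598)"
```

```text
clk 17.25 pos [ 0.562  -0.3143  0.0597] psi 58.4 tilt 0.0021 w 0.0449 F [-2.4  1.7  9.8] MOVE [-0.0008 -0.0004 -0.0002] 0.0006 rows 1.0
```

{"fn": "step_arm", "kwargs": {
  "moves": [0,0,0,0,-1,0,0,0,0,-1,0,0,0,0,-1,0,0,0,0,-1,0,0,0,0,-1]
}}

```text
clock: 17.75
position: [0.5613, -0.3139, 0.0579]
ee_rot: [-0.0, 0.272, 0.962, -0.0]
contact_force: [0.5, -0.0, 0.2]
width: 0.0852
```

{"fn": "step_arm", "kwargs": {
  "moves": [0,0,-0.06,0,-1,0,0,-0.16,0,-1,0,0,-0.26,0,-1,0,0,-0.36,0,-1,0,0,-0.42,0,-1]
}}

```text
clock: 18.25
position: [0.5623, -0.3145, 0.2728]
ee_rot: [0.003, 0.272, 0.962, -0.001]
contact_force: [0.0, 0.1, 0.4]
width: 0.0852
```

```bash
python3 -c "
from h import *
rim(SEAT['b'],.082,'w9')
mv(.534,.408,.27)"
```

```text
pred [275.6 189.2] 22.9 ellipse [249.1 181.7] [ 5.2 16.2] 75 -> [ 0.5414 -0.3331  0.082 ]
clk 18.30 pos [ 0.5639 -0.3156  0.2773] psi 58.4 tilt 0.0142 w 0.0853 F [ 2.  -0.5  3.4] MOVE [0.8094 1.2014 0.0019] 0.0006 rows 15.0
```

{"fn": "step_arm", "kwargs": {
  "moves": [0.672,0.998,0,0,-1,0.672,0.998,0,0,-1,0.672,0.998,0,0,-1,0.672,0.998,0,0,-1,0.672,0.998,0,0,-1]
}}

```text
clock: 18.8
position: [0.5505, -0.0623, 0.2677]
ee_rot: [-0.0, 0.273, 0.962, 0.0]
contact_force: [0.2, 0.3, -0.3]
width: 0.0852
```

{"fn": "step_arm", "kwargs": {
  "moves": [0.53,0.786,0,0,-1,0.53,0.786,0,0,-1,0.53,0.786,0,0,-1,0.53,0.786,0,0,-1,0.53,0.786,0,0,-1]
}}

```text
clock: 19.3
position: [0.5401, 0.1876, 0.2677]
ee_rot: [0.0, 0.272, 0.962, -0.0]
contact_force: [1.2, -0.2, 0.3]
width: 0.085
```

```bash
python3 -c "
from h import *
mv(.534,.408,.17)"
```

```text
clk 19.30 pos [0.5401 0.1876 0.2677] psi 58.4 tilt 0.0002 w 0.0850 F [ 1.2 -0.2  0.3] MOVE [0.2414 0.3691 0.1954] 0.0005 rows 5.0
```

{"fn": "step_arm", "kwargs": {
  "moves": [0.241,0.369,0,0,-1,0.241,0.369,0,0,-1,0.241,0.369,0.06,0,-1,0.241,0.369,0.12,0,-1,0.241,0.369,0.195,0,-1]
}}

```text
clock: 19.8
position: [0.536, 0.4037, 0.1853]
ee_rot: [0.002, 0.271, 0.963, 0.003]
contact_force: [1.1, -0.7, -0.7]
width: 0.0853
```

{"fn": "step_arm", "kwargs": {
  "moves": [0,0,0,0,-1,0,0,0,0,-1,0,0,0,0,-1,0,0,0,0,-1,0,0,0,0,-1]
}}

```text
clock: 20.3
position: [0.5359, 0.3983, 0.1859]
ee_rot: [0.001, 0.273, 0.962, 0.001]
contact_force: [-0.4, -0.2, -0.1]
width: 0.0855
```

```bash
python3 -c "
from h import *
rim((.5345,.4085),.078,'w10')
mv(.5345,.4085,.057)"
```

```text
pred [286.1 206.3] 30.4 ellipse [287.8 207.4] [55. 57.] 335 -> [0.5359 0.4091 0.078 ]
clk 20.35 pos [0.5358 0.3983 0.1856] psi 58.3 tilt 0.0027 w 0.0853 F [ 1.2 -0.  -0.2] MOVE [0.0132 0.0154 0.2571] 0.0001 rows 3.0
```

{"fn": "step_arm", "kwargs": {
  "moves": [0.012,0.017,0.06,0,-1,0.012,0.017,0.14,0,-1,0.012,0.017,0.22,0,-1,0.012,0.017,0.257,0,-1,0.012,0.017,0.257,0,-1]
}}

```text
clock: 20.85
position: [0.5325, 0.4076, 0.0525]
ee_rot: [-0.002, 0.273, 0.962, -0.002]
contact_force: [-0.9, -0.8, 0.1]
width: 0.0852
```

{"fn": "step_arm", "kwargs": {
  "moves": [0,0,0,0,-1,0,0,0,0,-1,0,0,0,0,-1,0,0,0,0,-1]
}}

```text
clock: 21.25
position: [0.535, 0.4097, 0.0569]
ee_rot: [0.001, 0.272, 0.962, 0.001]
contact_force: [0.7, -0.4, -0.3]
width: 0.0853
```

```bash
python3 -c "
from h import *
mv(.5355,.409,.057)"
```

```text
clk 21.25 pos [0.535  0.4097 0.0569] psi 58.4 tilt 0.0026 w 0.0853 F [ 0.7 -0.4 -0.3] MOVE [-0.0017 -0.0007 -0.0002] 0.0005 rows 1.0
```

{"fn": "step_arm", "kwargs": {
  "moves": [-0.001,0,0,0,1,-0.001,0,0,0,1,-0.001,0,0,0,1,-0.001,0,0,0,1,-0.001,0,0,0,1]
}}

```text
clock: 21.75
position: [0.5348, 0.4091, 0.0557]
ee_rot: [0.0, 0.272, 0.962, 0.0]
contact_force: [-0.2, 0.3, 2.9]
width: 0.0444
```

{"fn": "step_arm", "kwargs": {
  "moves": [0,0,0,0,1,0,0,-0.1,0,1,0,0,-0.2,0,1,0,0,-0.3,0,1,0,0,-0.4,0,1]
}}

```text
clock: 22.25
position: [0.5341, 0.4087, 0.2561]
ee_rot: [-0.001, 0.272, 0.962, -0.001]
contact_force: [0.9, 0.6, -2.2]
width: 0.0445
```

{"fn": "step_arm", "kwargs": {
  "moves": [0,0,-0.03,0,1,0,0,-0.03,0,1,0,0,-0.03,0,1,0,0,-0.03,0,1,0,0,-0.03,0,1]
}}

```text
clock: 22.75
position: [0.5339, 0.4085, 0.2676]
ee_rot: [-0.002, 0.272, 0.962, -0.002]
contact_force: [0.5, -0.2, -2.5]
width: 0.0447
```

```bash
python3 -c "
from h import *
s=manip.get_state()['position'];rim(s[:2],s[2]+.0215,'w11')
mv(*SEAT['c'],.27)"
```

```text
pred [276.4 314.2] 60.7 ellipse [270.8 302.6] [ 71.5 132.7] 973 -> [0.5285 0.4093 0.2891]
clk 22.80 pos [0.5341 0.4087 0.268 ] psi 58.4 tilt 0.0041 w 0.0446 F [ 0.1  0.5 -2.5] MOVE [-6.7290e-01 -1.2027e+00 -8.0000e-04] 0.0005 rows 14.0
```

{"fn": "step_arm", "kwargs": {
  "moves": [-0.559,-0.999,0,0,1,-0.559,-0.999,0,0,1,-0.559,-0.999,0,0,1,-0.559,-0.999,0,0,1,-0.559,-0.999,0,0,1]
}}

```text
clock: 23.3
position: [0.5236, 0.1574, 0.2696]
ee_rot: [-0.0, 0.272, 0.962, -0.0]
contact_force: [0.9, 0.1, -1.6]
width: 0.0441
```

{"fn": "step_arm", "kwargs": {
  "moves": [-0.429,-0.766,0,0,1,-0.429,-0.766,0,0,1,-0.429,-0.766,0,0,1,-0.429,-0.766,0,0,1,-0.429,-0.766,0,0,1]
}}

```text
clock: 23.8
position: [0.5134, -0.0923, 0.2698]
ee_rot: [-0.0, 0.272, 0.962, 0.0]
contact_force: [0.8, -0.4, -3.2]
width: 0.0445
```

```bash
python3 -c "
from h import *
mv(*SEAT['c'],.175)"
```

```text
clk 23.80 pos [ 0.5134 -0.0923  0.2698] psi 58.4 tilt 0.0007 w 0.0445 F [ 0.8 -0.4 -3.2] MOVE [-0.1832 -0.3276  0.1896] 0.0006 rows 5.0
```

{"fn": "step_arm", "kwargs": {
  "moves": [-0.183,-0.327,0,0,1,-0.183,-0.327,0,0,1,-0.183,-0.327,0.0,0,1,-0.183,-0.327,0.08,0,1,-0.183,-0.327,0.16,0,1]
}}

```text
clock: 24.3
position: [0.5074, -0.2838, 0.1906]
ee_rot: [0.003, 0.274, 0.962, -0.002]
contact_force: [0.8, 0.2, -2.8]
width: 0.0443
```

{"fn": "step_arm", "kwargs": {
  "moves": [0,0,0,0,1,0,0,0,0,1,0,0,0,0,1,0,0,0,0,1,0,0,0,0,1]
}}

```text
clock: 24.8
position: [0.5074, -0.2776, 0.1924]
ee_rot: [0.002, 0.272, 0.962, -0.001]
contact_force: [0.7, -0.4, -1.8]
width: 0.0445
```

```bash
python3 -c "
from h import *
mv(*SEAT['c'],.0775)
K,Rc,t=look([],'w12'); print(proj(K,Rc,t,(*SEAT['d'],.021)))"
```

```text
clk 24.80 pos [ 0.5074 -0.2776  0.1924] psi 58.5 tilt 0.0038 w 0.0445 F [ 0.7 -0.4 -1.8] MOVE [ 0.0017 -0.0057  0.2299] 0.0009 rows 3.0
[272.79818982 122.1896149 ]
```

View pics/w12.png

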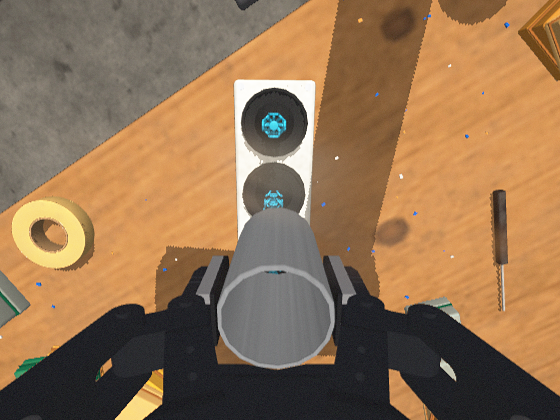

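Base d is at (274,123), with (272.8,122.2) predicted. The held rim is at (276,316), as before. Lowering c.

{"fn": "step_arm", "kwargs": {
  "moves": [0.001,-0.004,0.05,0,1,0.001,-0.004,0.11,0,1,0.001,-0.004,0.17,0,1,0.001,-0.004,0.21,0,1,0.001,-0.004,0.227,0,1]
}}

```text
clock: 25.35
position: [0.5041, -0.2783, 0.0755]
ee_rot: [-0.001, 0.272, 0.962, 0.0]
contact_force: [-0.2, 0.0, -2.7]
width: 0.0444
```

{"fn": "step_arm", "kwargs": {
  "moves": [0,0,0.002,0,1,0,0,0.004,0,1,0,0,0.006,0,1,0,0,0.008,0,1,0,0,0.01,0,1]
}}

```text
clock: 25.85
position: [0.5057, -0.2797, 0.0736]
ee_rot: [0.001, 0.272, 0.962, -0.0]
contact_force: [-1.6, 1.3, 10.6]
width: 0.0442
```

```bash
python3 -c "
from h import *
mv(*SEAT['c'],.0737)"
```

```text
clk 25.85 pos [ 0.5057 -0.2797  0.0736] psi 58.4 tilt 0.0029 w 0.0442 F [-1.6  1.3 10.6] MOVE [ 0.0003 -0.0004 -0.0002] 0.0005 rows 1.0
```

Seated. Release and go for d.

{"fn": "step_arm", "kwargs": {
  "moves": [0,0,0,0,-1,0,0,0,0,-1,0,0,0,0,-1,0,0,0,0,-1,0,0,0,0,-1]
}}

```text
clock: 26.35
position: [0.5048, -0.2792, 0.0718]
ee_rot: [-0.0, 0.272, 0.962, -0.0]
contact_force: [1.1, 0.0, -0.9]
width: 0.0855
```

{"fn": "step_arm", "kwargs": {
  "moves": [0,0,-0.06,0,-1,0,0,-0.16,0,-1,0,0,-0.26,0,-1,0,0,-0.36,0,-1,0,0,-0.4,0,-1]
}}

```text
clock: 26.85
position: [0.5066, -0.2803, 0.2776]
ee_rot: [0.004, 0.272, 0.962, -0.002]
contact_force: [0.8, -0.1, 0.1]
width: 0.0856
```

```bash
python3 -c "
from h import *
mv(.587,.2235,.27)"
```

```text
clk 26.85 pos [ 0.5066 -0.2803  0.2776] psi 58.4 tilt 0.0093 w 0.0856 F [ 0.8 -0.1  0.1] MOVE [0.391  0.9426 0.011 ] 0.0006 rows 11.0
```

{"fn": "step_arm", "kwargs": {
  "moves": [0.391,0.942,0,0,-1,0.391,0.942,0,0,-1,0.391,0.942,0,0,-1,0.391,0.942,0,0,-1,0.391,0.942,0,0,-1]
}}

```text
clock: 27.35
position: [0.5441, -0.0304, 0.2719]
ee_rot: [0.0, 0.273, 0.962, -0.0]
contact_force: [0.9, 0.2, 0.1]
width: 0.0852
```

{"fn": "step_arm", "kwargs": {
  "moves": [0.199,0.48,0,0,-1,0.199,0.48,0,0,-1,0.199,0.48,0,0,-1,0.199,0.48,0,0,-1,0.199,0.48,0,0,-1]
}}

```text
clock: 27.85
position: [0.5836, 0.2166, 0.2718]
ee_rot: [0.0, 0.272, 0.962, -0.0]
contact_force: [2.0, 0.0, 1.3]
width: 0.0853
```

```bash
python3 -c "
from h import *
mv(.587,.2235,.19)"
```

```text
clk 27.85 pos [0.5836 0.2166 0.2718] psi 58.4 tilt 0.0004 w 0.0853 F [2.  0.  1.3] MOVE [0.0014 0.0153 0.1637] 0.0006 rows 2.0
```

{"fn": "step_arm", "kwargs": {
  "moves": [0.001,0.015,0.08,0,-1,0.001,0.015,0.16,0,-1,0.001,0.015,0.163,0,-1,0.001,0.015,0.163,0,-1,0.001,0.015,0.163,0,-1]
}}

```text
clock: 28.35
position: [0.5887, 0.2211, 0.1927]
ee_rot: [0.002, 0.273, 0.962, 0.001]
contact_force: [-0.4, -0.8, 0.5]
width: 0.0853
```

{"fn": "step_arm", "kwargs": {
  "moves": [0,0,0,0,-1,0,0,0,0,-1,0,0,0,0,-1]
}}

```text
clock: 28.65
position: [0.5877, 0.2211, 0.1916]
ee_rot: [0.001, 0.273, 0.962, 0.001]
contact_force: [0.6, -1.1, 0.0]
width: 0.0852
```

```bash
python3 -c "
from h import *
rim((.587,.2235),.092,'w13')
mv(.587,.2235,.071)"
```

```text
pred [278.1 215.5] 31.3 ellipse [282.2 219.9] [55.6 58.5] 385 -> [0.5915 0.2244 0.092 ]
clk 28.70 pos [0.5876 0.221  0.1913] psi 58.4 tilt 0.0016 w 0.0853 F [-0.3 -0.5 -0.3] MOVE [0.0038 0.0033 0.2406] 0.0004 rows 3.0
```

```bash
python3 -c "
import cv2
a=cv2.imread('pics/w13.png')[160:280,200:360]
cv2.drawMarker(a,(82,60),(0,0,255),cv2.MARKER_CROSS,6,1)
cv2.imwrite('pics/w13c.png',cv2.resize(a,None,fx=4,fy=4))"
```

```text
(no output)
```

View pics/w13c.png

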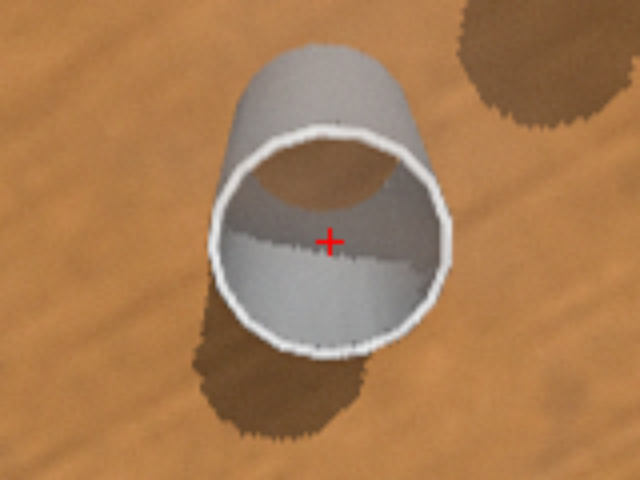

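The fit centre (282,220) is right on the rim. Grasping d at (.591,.224).

{"fn": "step_arm", "kwargs": {
  "moves": [-0.002,0.009,0.06,0,-1,-0.002,0.009,0.14,0,-1,-0.002,0.009,0.21,0,-1,-0.002,0.009,0.24,0,-1,-0.002,0.009,0.24,0,-1]
}}

```text
clock: 29.2
position: [0.5884, 0.2239, 0.0676]
ee_rot: [-0.003, 0.272, 0.962, -0.002]
contact_force: [-0.8, -0.8, -0.4]
width: 0.0858
```

{"fn": "step_arm", "kwargs": {
  "moves": [0,0,0,0,-1,0,0,0,0,-1,0,0,0,0,-1,0,0,0,0,-1]
}}

```text
clock: 29.6
position: [0.5911, 0.2247, 0.0716]
ee_rot: [0.001, 0.272, 0.962, 0.001]
contact_force: [0.2, 0.9, 0.4]
width: 0.0853
```

```bash
python3 -c "
from h import *
mv(.591,.2243,.071)"
```

```text
clk 29.60 pos [0.5911 0.2247 0.0716] psi 58.4 tilt 0.0022 w 0.0853 F [0.2 0.9 0.4] MOVE [-0.0003 -0.0007  0.0013] 0.0005 rows 1.0
```

{"fn": "step_arm", "kwargs": {
  "moves": [0,0,0,0,1,0,0,0,0,1,0,0,0,0,1,0,0,0,0,1,0,0,0,0,1]
}}

```text
clock: 30.1
position: [0.5905, 0.2246, 0.0707]
ee_rot: [0.0, 0.272, 0.962, 0.0]
contact_force: [-0.6, -0.1, 2.9]
width: 0.0437
```

{"fn": "step_arm", "kwargs": {
  "moves": [0,0,0,0,1,0,0,-0.1,0,1,0,0,-0.2,0,1,0,0,-0.3,0,1,0,0,-0.4,0,1]
}}

```text
clock: 30.6
position: [0.5897, 0.2243, 0.2711]
ee_rot: [-0.001, 0.272, 0.962, -0.001]
contact_force: [1.5, 0.6, -2.7]
width: 0.0433
```

{"fn": "step_arm", "kwargs": {
  "moves": [0,0,-0.04,0,1,0,0,-0.04,0,1,0,0,-0.04,0,1,0,0,-0.04,0,1,0,0,-0.04,0,1]
}}

```text
clock: 31.1
position: [0.5894, 0.2243, 0.2875]
ee_rot: [-0.002, 0.272, 0.962, -0.001]
contact_force: [-0.2, -0.4, -2.3]
width: 0.0436
```

```bash
python3 -c "
from h import *
mv(*SEAT['d'],.29)"
```

```text
clk 31.10 pos [0.5894 0.2243 0.2875] psi 58.4 tilt 0.0052 w 0.0436 F [-0.2 -0.4 -2.3] MOVE [-0.2535 -0.9465 -0.0023] 0.0005 rows 10.0
```

{"fn": "step_arm", "kwargs": {
  "moves": [-0.2535,-0.946,0,0,1,-0.2535,-0.946,0,0,1,-0.2535,-0.946,0,0,1,-0.2535,-0.946,0,0,1,-0.2535,-0.946,0,0,1]
}}

```text
clock: 31.6
position: [0.5176, -0.0166, 0.289]
ee_rot: [-0.001, 0.272, 0.962, -0.0]
contact_force: [0.9, -1.2, -2.7]
width: 0.0435
```

{"fn": "step_arm", "kwargs": {
  "moves": [-0.1245,-0.464,0,0,1,-0.1245,-0.464,0,0,1,-0.1245,-0.464,0,0,1,-0.1245,-0.464,0,0,1,-0.1245,-0.464,0,0,1]
}}

```text
clock: 32.1
position: [0.4488, -0.2475, 0.2892]
ee_rot: [-0.001, 0.273, 0.962, -0.0]
contact_force: [-0.3, -0.6, -3.2]
width: 0.0434
```

{"fn": "step_arm", "kwargs": {
  "moves": [0,0,0.08,0,1,0,0,0.14,0,1,0,0,0.14,0,1,0,0,0.14,0,1,0,0,0.14,0,1]
}}

```text
clock: 32.6
position: [0.4516, -0.2457, 0.2219]
ee_rot: [0.001, 0.272, 0.962, -0.001]
contact_force: [0.8, 0.3, -2.0]
width: 0.0437
```

```bash
python3 -c "
from h import *
mv(*SEAT['d'],.092)
K,Rc,t=look([],'w14'); print(proj(K,Rc,t,(*SEAT['d'],.021)))"
```

```text
clk 32.60 pos [ 0.4516 -0.2457  0.2219] psi 58.4 tilt 0.0029 w 0.0437 F [ 0.8  0.3 -2. ] MOVE [ 0.0049 -0.0013  0.2597] 0.0008 rows 3.0
[275.12456321 186.20546579]
```

View pics/w14.png

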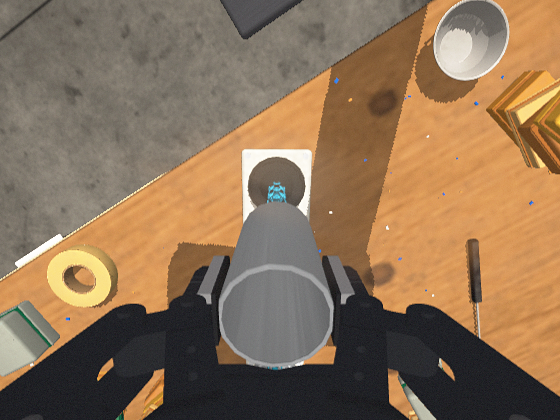

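Base d is at about (276,186), as predicted. The flask is upright with its rim at (276,316). Lowering d.

{"fn": "step_arm", "kwargs": {
  "moves": [0.004,-0.001,0.06,0,1,0.004,-0.001,0.13,0,1,0.004,-0.001,0.19,0,1,0.004,-0.001,0.235,0,1,0.004,-0.001,0.257,0,1]
}}

```text
clock: 33.15
position: [0.4486, -0.2443, 0.0914]
ee_rot: [-0.0, 0.272, 0.962, 0.0]
contact_force: [0.1, -0.4, -3.4]
width: 0.0435
```

{"fn": "step_arm", "kwargs": {
  "moves": [0,0,0.002,0,1,0,0,0.004,0,1,0,0,0.006,0,1,0,0,0.008,0,1,0,0,0.01,0,1]
}}

```text
clock: 33.65
position: [0.4494, -0.2452, 0.0886]
ee_rot: [0.001, 0.272, 0.962, -0.001]
contact_force: [-1.2, 1.4, 11.8]
width: 0.0433
```

```bash
python3 -c "
from h import *
mv(*SEAT['d'],.0887)"
```

```text
clk 33.65 pos [ 0.4494 -0.2452  0.0886] psi 58.4 tilt 0.0030 w 0.0433 F [-1.2  1.4 11.8] MOVE [-0.      0.0001 -0.0003] 0.0006 rows 1.0
```

{"fn": "step_arm", "kwargs": {
  "moves": [0,0,0,0,-1,0,0,0,0,-1,0,0,0,0,-1,0,0,0,0,-1,0,0,0,0,-1]
}}

```text
clock: 34.15
position: [0.4485, -0.2447, 0.0869]
ee_rot: [0.0, 0.272, 0.962, -0.0]
contact_force: [0.2, -0.8, -0.1]
width: 0.085
```

{"fn": "step_arm", "kwargs": {
  "moves": [0,0,-0.06,0,-1,0,0,-0.16,0,-1,0,0,-0.26,0,-1,0,0,-0.36,0,-1,0,0,-0.46,0,-1]
}}

```text
clock: 34.65
position: [0.4481, -0.2443, 0.319]
ee_rot: [0.0, 0.272, 0.962, -0.0]
contact_force: [1.0, -0.5, 0.2]
width: 0.0853
```

{"fn": "step_arm", "kwargs": {
  "moves": [-0.16,0,0,0,-1,-0.16,0,0,0,-1,-0.16,0,0,0,-1,-0.16,0,0,0,-1,-0.16,0,0,0,-1]
}}

```text
clock: 35.15
position: [0.5157, -0.2859, 0.3165]
ee_rot: [-0.001, 0.272, 0.962, 0.0]
contact_force: [-0.9, 0.5, 0.3]
width: 0.0856
```

```bash
python3 -c "
from h import *
K,Rc,t=look([],'w15')
for k,h in zip('abcd',(.068,.082,.096,.11)): print(k,proj(K,Rc,t,(*SEAT[k],h)).round(1))
f=cam('side')[0]; a=f[205:305,205:345]
w=cv2.imread('pics/w15.png')[40:300,180:380]
A=cv2.resize(a,(728,520),interpolation=cv2.INTER_CUBIC)[:,:480]; cv2.imwrite('pics/fin.png',np.hstack([A[:,:400],cv2.resize(w,(400,520))]))
cv2.imwrite('pics/fs.png',A)
mv(.53,-.3,.3)"
```

```text
a [275.4 272.9]
b [275.5 227.8]
c [275.6 174.4]
d [275.7 110.5]
clk 35.25 pos [ 0.5157 -0.2859  0.317 ] psi 58.4 tilt 0.0006 w 0.0854 F [-0.2  0.  -0.7] MOVE [-0.0391 -0.009   0.0339] 0.0006 rows 1.0
```

View pics/w15.png

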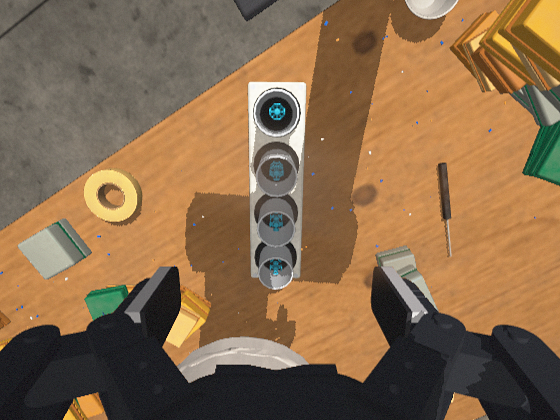

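View pics/fs.png

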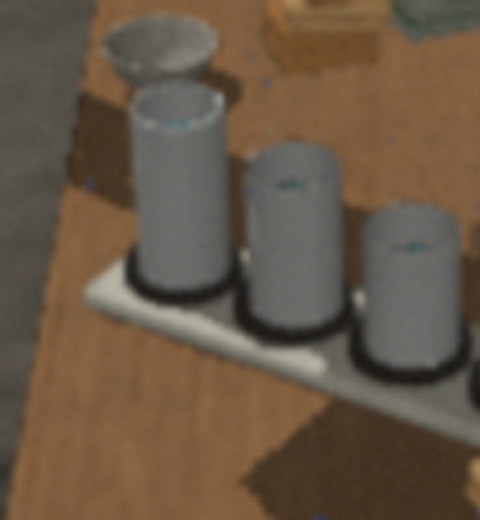

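All four flasks are seated and upright. Their rims are at about (276,111), (276,174), (276,227) and (276,273), against predictions of (276,110), (276,174), (276,228) and (275,273). The bowl and tape are in place and the gripper is clear.

```bash
python3 -c "
from h import *
job.sign_off(); print(manip.get_state()['clock'])"
```

```text
the job is handed in; nothing more can be done
the job is handed in; nothing more can be done
```

All four flasks are seated in height order: shortest over the shortest tree, up to tallest over the tallest. I handed the job in at about 35 s on the clock, well under the 118 s limit. Sign-off reports no verdict.

- **Seating:** I lowered each flask slowly. Each one met its base at the expected height, within about 0.3 mm, with only 6–12 N of contact force before I released it.
- **Final view:** In the last wrist picture every rim was within about 1 px (1–2 mm) of its predicted place, with the trees centred inside. The last side crop showed flasks b, c and d upright; a was outside that crop. I checked a only from above, both just after placing it and at the end.
- **Bystanders:** The bowl and tape look undisturbed in the pictures, but I did not re-measure their positions. The gripper was open and clear, about 0.2 m above the tallest flask.
- **Checks that disagreed:**
  - The automatic rim fit failed once, on seated flask b in shadow, and came out distorted on held flask c. I judged both from the pictures instead.
  - The first estimates of flask d differed from the close view by 2–6 mm. I used the close view.

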